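# Lay the long pestle in the V-block

### The job

Pick up the long steel pestle by its ribbed grip end, not by its smooth shaft, and lay it in the V-block so that it rests in both Vs and is centred, sticking out about equally at either side, with its middle free over the gap for the next person to take it from the side. Either way round will do. Leave the short pestle where it lies.

Things in the scene. Friction and masses are not known exactly. Their poses are not given: they have to be found in the camera images.
- pestle_long: The long pestle: a plain round steel rod, 14 mm in diameter and 200 mm long, lying on the worktop, about 70 g. Its origin is on the rod's axis at mid length (7 mm above the worktop as it lies); its x axis runs along the rod, from the ribbed grip end (x = -100 mm) to the tapered tip (x = +100 mm). The ribbed grip, with dark rings, reaches from x = -100 to -61 mm; the rest is smooth shaft, the last 12 mm tapered.
- pestle_short: The short pestle, to be left alone: the same steel rod of 14 mm diameter with the same ribbed end and tip, but only 130 mm long. Origin on the axis at mid length, x axis from the ribbed end to the tip.
- v_block: Fixed aluminium V-block, 110 mm long (its x), 56 mm wide (its y), 51 mm high (its z, up); the origin is at the centre of its underside. On a 14 mm thick base stand two V-notched supports, each 30 mm long, at x = -55 to -25 mm and x = +25 to +55 mm, with a free gap of 50 mm between them. The 90 degree Vs run along x, are 40 mm wide at the top (50 mm above the worktop) and have their bottom line 30 mm above the worktop.
- seat (a point): The point on the V-block where the middle of the pestle belongs: centre of the gap, 40 mm above the worktop, which is the height of the axis of a 14 mm rod resting in the Vs. Axes as those of the V-block, x along the Vs.
Mind the look-alikes: they are no part of the job. Leave any brown look-alike of the pestle_long alone.

How it is judged:
By the outcome, as a careful person would: the job done as asked, in the order asked, and still so for the second after the job is handed in, with the robot touching nothing.
It also fails if it takes over 40 s, if anything falls off the work surface, if the arm or the gripper's body presses on something with over 40 N, if the wrist force passes 120 N, or if a joint passes its speed limit or range.

### The arm

A 6-joint arm with a two-finger parallel gripper is mounted at the origin on a cart in front of the work surface, level with it; the furniture and walls round the work are solid. World frame = base frame: x ahead of the robot, y to its left, z up, the work surface at z = 0. Lengths are in m, angles in rad, forces in N, time in s.
With the tool pointing down it reaches from about 0.4 to 0.925 m from the base axis. Payload 12.5 kg.
Tool frame: the origin (TCP) lies between the finger pads; the fingertips stand 11 mm ahead of it and the grasp point (between the pads) lies 8 mm behind it (robot.tcp_to_tips is the distance from the TCP to the fingertips, in m); z points along the fingers, y is the line along which they close (so a half turn about z gives the same grasp; the last joint's range is limited). The gripper opens to 95 mm and grips with 3 to 60 N. Pads are 20 mm wide; open, the fingers measure 119 mm over their backs; the gripper's body (75 mm by 180 mm) begins 59 mm behind the grasp point.
Start: joints at [-1.245, 0.491, 1.559, -0, 1.092, -0.106], TCP at [0.262, -0.568, 0.198] pointing down, gripper open.
Joint ranges: [-3.1, 3.1], [-0.84, 2.19], [0.05, 2.79], [-1.13, 4.28], [0.06, 2.93], [-2.69, 2.69]. Speed limits (rad/s): [2.22, 2.22, 2.79, 3.14, 3.14, 3.14].

### API

Orientations are given as a unit quaternion [x, y, z, w].
In Python, from station import robot, cams, ticket gives the robot as it stands.
- The arm moves only by the tool jog_arm, never from a script. Its argument "plan" is one flat list of numbers, 5 for each row, row after row: the gripper's target within -1 to 1 (fully open at 1, half-way at 0, shut at -1), then the shift along the world's x, y, z in mm, then the turn about the world's z in rad. In form: [jaw, tx, ty, tz, turn, jaw, tx, ty, tz, turn, ...]. A call has 1 to 8 rows; each row is the pose to reach, as a shift and turn from the pose commanded when the call began; what a row does not reach only later rows make up. A row lasts 1/8 s, in which the tool goes at most 62.5 mm and 10.7 degrees, less where a joint would pass 70% of its speed; a pose out of reach is approached as far as the arm can. A call with a gripper value outside its range is refused whole. The fingers move at their own pace and stop on an object; "grip_force" is the grip in N (left out, the last holds). Time passes only in rows, so rows that repeat a pose let the fingers close. It gives the time, the measured TCP pose, the force, the opening and the grip force at its end, in the units of the state.
- robot.observe(): the state, without advancing time (a new reading comes with each control period).
- cams.camera(name): name is "scene" or "top"; returns a dict with "color" (480x640x3 uint8, red, green, blue), "K" (3x3 intrinsics, pixels), "R" (3x3) and "t" (3): a world point X has camera coordinates R X + t. Camera axes: x right, y down, z forward; pixel columns grow to the right and rows downward; lengths in m; the calibration is good to about 2 mm. A picture is of the moment at which its call begins. There is no depth.
- ticket.close_job(): hands the job in; it is judged then, once.
The state is a dict: "time_s": time; "joints": joint angles; "qd": joint speeds; "joint_efforts": joint torques, N m; "ee_pos": TCP position; "tool_rot": TCP orientation; "ft_force": force on the tool from outside, world axes, zero at the start; "ft_torque": the same for the moment, N m; "opening": opening from 0.0 (shut) to 1.0 (fully open); "grip_force": force on a finger pad.
Only numpy, scipy, OpenCV 4.12 (cv2) and the standard library are available. Lean on these libraries where they do the work, as an engineer would, in place of code of your own. Each camera call takes 0.05 s, during which the arm holds its last target. There are 200 camera calls.

## Working session

There is one attempt and no reset: what is moved stays moved. The work goes in short steps, Python scripts to look and compute and a tool call to move; the robot and the scene stay as the last step left them, time stands still between calls to the robot, and variables do not carry over. Pictures are saved under pics/ and viewed, at most 10 in all, crops included, and the job is handed in when it is done.

Besides the shell and the picture viewer there is one more tool, called after "Call:" as name(argument=value, ...), one argument or row to a line, values as JSON. jog_arm: Moves the arm, as the interface text tells. Its arguments: {"type":"object","properties":{"plan":{"type":"array","items":{"type":"number"}},"grip_force":{"type":"number"}},"required":["plan"]}

```bash
mkdir -p pics; cat > h.py <<'E'
import numpy as np, cv2
from station import robot, cams, ticket
def snap(n,f):
    c=cams.camera(n); cv2.imwrite('pics/'+f,cv2.cvtColor(c['color'],cv2.COLOR_RGB2BGR)); return c
def back(c,uv,z):
    K,R,t=[np.array(c[k],float) for k in 'KRt']
    d=R.T@np.linalg.solve(K,[uv[0],uv[1],1.]); o=-R.T@t
    return o+d*(z-o[2])/d[2]
def proj(c,X):
    K,R,t=[np.array(c[k],float) for k in 'KRt']
    p=K@(R@np.array(X,float)+t); return p[:2]/p[2]
E
python3 - <<'E'
from h import *
import pickle
a=snap('top','top1.png');b=snap('scene','scene1.png')
pickle.dump((a,b),open('c1.pkl','wb'))
for c in(a,b): print(-np.array(c['R']).T@c['t'],c['K'][0][0])
print(robot.observe()['tool_rot'],robot.observe()['time_s'])
E
```

```text
[ 0.38125463 -0.10754886  1.08937821] 439.32973335598325
[-0.17417481 -0.70432169  0.50296796] 485.7720523243203
[ 9.76779830e-01  2.14244974e-01 -6.98130936e-05 -4.99701666e-04] 0.1
```

View pics/top1.png

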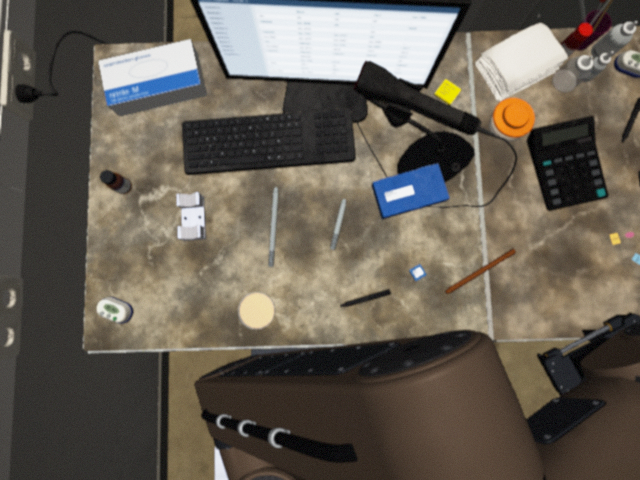

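View pics/scene1.png

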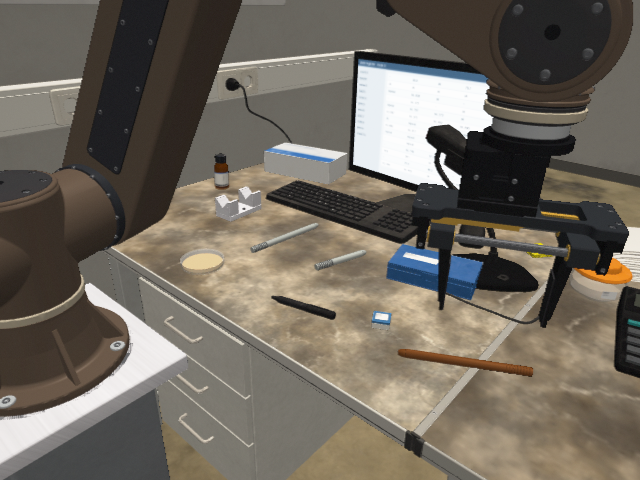

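Top view: there are three candidates.
- Grey rod (275,188)–(271,265), about twice the length of the other: this fits pestle_long. Its ribbed end seems to be the lower one, at (271,262).
- Grey rod (343,200)–(334,247): the short pestle.
- Brown rod (447,291)–(514,251): the look-alike.

The V-block is at (190,217). I'll confirm in an enlarged crop.

```bash
python3 - <<'E'
from h import *
import pickle
a,b=pickle.load(open('c1.pkl','rb'))
t=cv2.resize(a['color'][180:280,165:355],None,fx=4,fy=4,interpolation=cv2.INTER_CUBIC)[:, :, ::-1]
s=cv2.resize(b['color'][180:280,205:375],None,fx=4,fy=4,interpolation=cv2.INTER_CUBIC)[:190*4, :, ::-1]
cv2.imwrite('pics/ct.png',t);cv2.imwrite('pics/cs.png',s)
for n,p,q in(('long',(275,188),(271,265)),('short',(343,200),(334,247)),('brown',(447,291),(514,251))):
    P,Q=back(a,p,.007),back(a,q,.007);print(n,P,Q,np.linalg.norm(P-Q))
E
```

```text
long [0.64174813 0.00463573 0.007     ] [0.44803932 0.01774318 0.007     ] 0.19415176707528697
short [ 0.60560749 -0.16546339  0.007     ] [ 0.48798973 -0.13897829  0.007     ] 0.12056284296520992
brown [ 0.37224087 -0.41026782  0.007     ] [ 0.46496391 -0.58051341  0.007     ] 0.1938585140522366
```

View pics/ct.png

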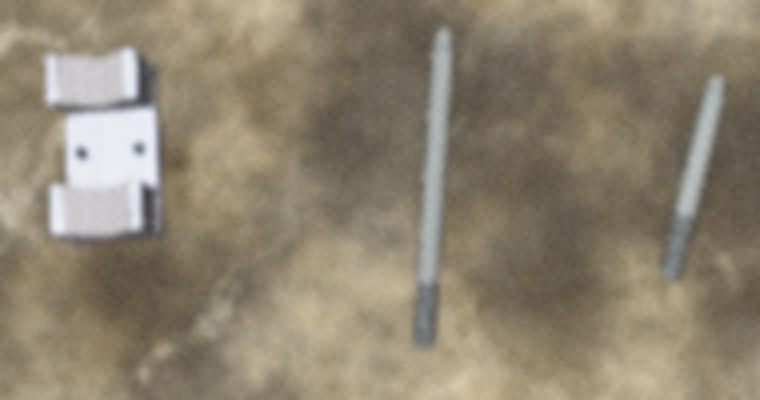

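View pics/cs.png

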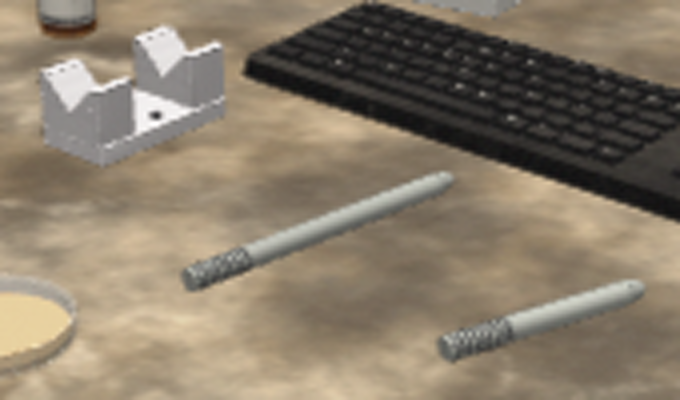

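The crops confirm it. The long grey rod at (275,188)–(271,265) is pestle_long: it is steel, 194 mm long as measured, with its ribbed end near the robot at (271,265). The 121 mm rod is the short one. The V-block's Vs run roughly along world x. Next I'll fit both and overlay the models as a check.

```bash
cat > fit.py <<'E'
from h import *
import pickle
from scipy.optimize import least_squares
a,b=pickle.load(open('c1.pkl','rb'))
T=lambda x,y:((x+.5)/4-.5+165,(y+.5)/4-.5+180)
S=lambda x,y:((x+.5)/4-.5+205,(y+.5)/4-.5+180)
def W(p,l): c,s=np.cos(p[2]),np.sin(p[2]); return (p[0]+c*l[0]-s*l[1],p[1]+s*l[0]+c*l[1],l[2])
def fit(obs,p0):
    r=least_squares(lambda p:np.concatenate([proj(c,W(p,l))-uv for c,l,uv in obs]),p0); return r.x,r.fun.reshape(-1,2).round(1).tolist()
rod=[(a,(.1,0,.007),T(444,29)),(a,(-.1,0,.007),T(425,346)),(b,(.1,0,.007),S(451,180)),(b,(-.1,0,.007),S(190,278))]
vb=[(a,(.055,.028,.05),T(45,55)),(a,(.055,-.028,.05),T(136,47)),(a,(-.055,-.028,.05),T(145,235)),(a,(-.055,.028,.05),T(53,238)),
 (b,(-.055,-.028,0),S(104,165)),(b,(.055,-.028,0),S(224,112))]
R=fit(rod,[.545,.01,0]);V=fit(vb,[.57,.22,0])
if __name__=='__main__':
    print(R);print(V)
    seat=V[0]
    im=[]
    for c,(u,v) in((a,(165,180)),(b,(205,180))):
        m=cv2.resize(c['color'][v:v+100,u:u+170],None,fx=4,fy=4,interpolation=cv2.INTER_CUBIC)[:,:,::-1].copy()
        def pt(X): q=(proj(c,X)-[u,v]+.5)*4-.5; return tuple(int(i) for i in q.round())
        for p,ls in((R[0],[[(-.1,0,.007),(.1,0,.007)],[(-.061,-.01,.007),(-.061,.01,.007)]]),
          (V[0],[[(sx*.055,-.028,.05),(sx*.055,-.02,.05),(sx*.055,0,.03),(sx*.055,.02,.05),(sx*.055,.028,.05),(sx*.055,.028,0),(sx*.055,-.028,0),(sx*.055,-.028,.05),(sx*.025,-.028,.05),(sx*.025,-.02,.05),(sx*.025,0,.03),(sx*.025,.02,.05),(sx*.025,.028,.05)] for sx in(-1,1)])):
            for l in ls: cv2.polylines(m,[np.array([pt(W(p,q)) for q in l])],False,(0,0,255),1)
        im.append(m[:300] if c is b else m[:400])
    cv2.imwrite('pics/ov.png',cv2.resize(np.vstack(im),None,fx=.85,fy=.85))
E
python3 fit.py
```

```text
(array([ 0.54504691,  0.01046539, -0.07888286]), [[0.2, -0.1], [-0.1, -0.0], [0.0, -0.6], [-0.1, 0.5]])
(array([0.5708605 , 0.21064339, 0.05491386]), [[-0.3, 0.6], [-0.0, 0.6], [0.0, -1.5], [-0.3, -0.2], [-0.4, 0.9], [0.5, 1.0]])
```

View pics/ov.png

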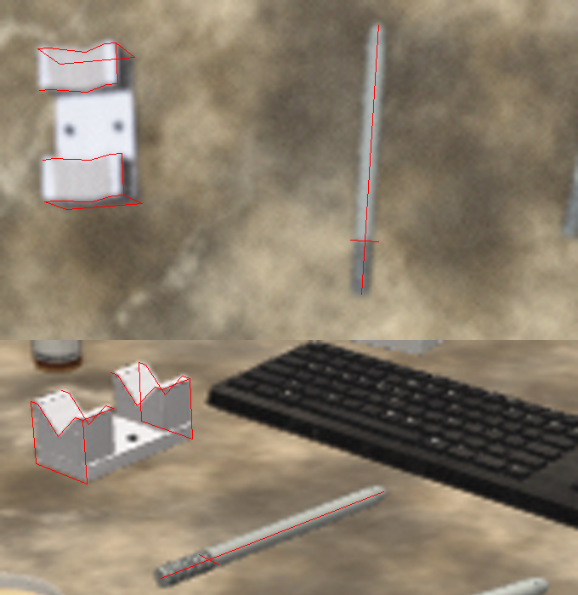

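The overlays agree to about 1 mm. The rod's centre is at (545, 10.5) mm, yaw −0.079. The V-block is at (571, 211) mm, yaw about 0.05. I'll grasp the ribs at rod x = −80 mm, which puts the TCP at (465, 17). First I move above that point.

Call:
jog_arm(
  plan=[0,30,60,0,-0.1,0,50,120,0,-0.2,0,70,180,0,-0.3,0,90,240,0,-0.4,0,110,300,0,-0.51,0,130,360,0,-0.51,0,145,420,0,-0.51,0,165,480,0,-0.51],
  grip_force=50,
)

```text
time_s: 1.1
ee_pos: [0.4241, -0.0936, 0.1976]
tool_rot: [0.999, -0.039, 0.0, 0.0]
ft_force: [0.5, -0.2, -0.9]
opening: 0.501
grip_force: 0.0
```

Call:
jog_arm(
  plan=[0,19,52,0,0,0,38,105,0,0,0,38,105,-50,0,0,38,105,-100,0,0,38,105,-100,0,0,38,105,-100,0,0,38,105,-100,0],
)

```text
time_s: 1.98
ee_pos: [0.4629, 0.0092, 0.0993]
tool_rot: [0.999, -0.039, 0.001, 0.0]
ft_force: [-0.2, 0.5, -0.1]
opening: 0.497
grip_force: 0.0
```

```bash
cat > st.py <<'E'
from h import *
s=robot.observe();q=s['tool_rot']
print(s['time_s'],np.round(np.array(s['ee_pos'])*1000,1),'yaw',round(2*np.arctan2(q[1],q[0]),4),'open',s['opening'],'grip',s['grip_force'],np.round(s['ft_force'],1),np.round(s['ft_torque'],2),np.round(s['joints'],2))
E
python3 st.py
```

```text
1.975 [462.9   9.2  99.3] yaw -0.0786 open 0.497044221138261 grip 0.0 [-0.2  0.5 -0.1] [ 0.06 -0.02  0.01] [-0.12  0.41  2.05 -0.    0.68  1.53]
```

I need +2 and +8 mm. I'll go down to just above the rod and check from there.

Call:
jog_arm(
  plan=[0,2,8,0,0,0,2,8,-30,0,0,2,8,-56,0,0,2,8,-56,0,0,2,8,-56,0],
)

```text
time_s: 2.6
ee_pos: [0.4645, 0.0176, 0.0425]
tool_rot: [0.999, -0.039, 0.001, 0.0]
ft_force: [0.5, 0.1, 0.1]
opening: 0.502
grip_force: 0.0
```

```bash
python3 - <<'E'
from h import *
import st
c=snap('scene','s2.png')
m=cv2.resize(c['color'][130:290,190:390],None,fx=4*.93,fy=4*.93,interpolation=cv2.INTER_CUBIC)[:,:,::-1]
cv2.imwrite('pics/s2c.png',m)
E
```

```text
2.6 [464.5  17.6  42.5] yaw -0.0781 open 0.5019653511557751 grip 0.0 [0.5 0.1 0.1] [0.08 0.03 0.01] [-0.1   0.51  2.1  -0.    0.53  1.54]
```

View pics/s2c.png

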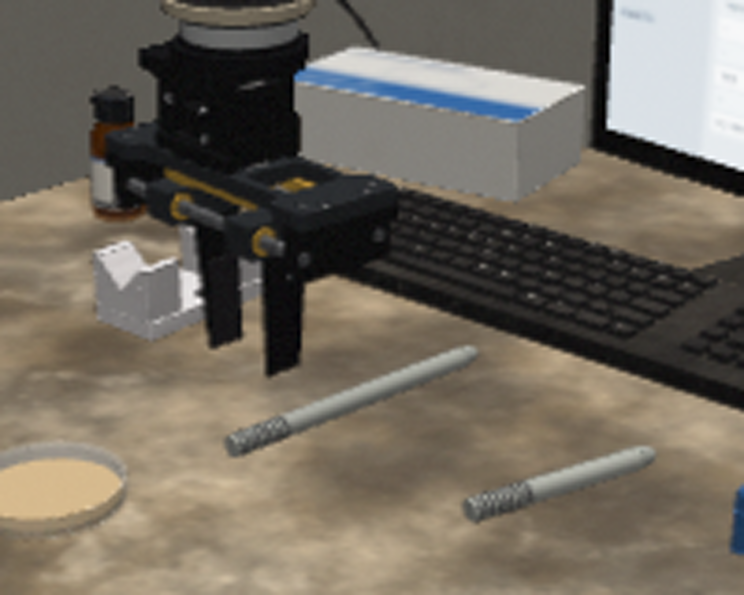

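The open fingers, with tips at (225,345) and (283,372), straddle the line down to the ribbed end at (258,432). I'll descend and close.

Call:
jog_arm(
  plan=[0,0,0,-20,0,0,0,-1,-29,0,0,0,-1,-29,0,-1,0,-1,-29,0,-1,0,-1,-29,0,-1,0,-1,-29,0,-1,0,-1,-29,0,-1,0,-1,-29,0],
  grip_force=50,
)

```text
time_s: 3.65
ee_pos: [0.464, 0.0165, 0.0126]
tool_rot: [0.999, -0.039, 0.0, 0.0]
ft_force: [0.1, 0.1, -0.2]
opening: 0.037
grip_force: 0.0
```

Call:
jog_arm(
  plan=[-1,0,0,0,0,-1,0,0,0,0,-1,0,0,20,0,-1,0,0,50,0,-1,0,0,85,0,-1,0,0,85,0,-1,0,0,85,0],
)

```text
time_s: 4.53
ee_pos: [0.4637, 0.0165, 0.0971]
tool_rot: [0.999, -0.039, -0.0, 0.0]
ft_force: [-0.4, -0.6, -0.4]
opening: 0.003
grip_force: 0.0
```

```bash
python3 - <<'E'
from h import *
import st,pickle
c=snap('scene','s3.png');d=snap('top','t3.png');pickle.dump((d,c),open('c3.pkl','wb'))
m=cv2.resize(c['color'][110:260,190:390],None,fx=3,fy=3,interpolation=cv2.INTER_CUBIC)[:,:,::-1]
n=cv2.resize(d['color'][170:285,165:300],None,fx=450/115,fy=450/115,interpolation=cv2.INTER_CUBIC)[:,:,::-1]
cv2.imwrite('pics/s3c.png',cv2.resize(np.hstack([m,n]),None,fx=.7,fy=.7))
print(m.shape,n.shape)
E
```

```text
4.525 [463.7  16.5  97.1] yaw -0.0782 open 0.0027486286215350026 grip 0.0 [-0.4 -0.6 -0.4] [ 0.07  0.06 -0.02] [-0.11  0.41  2.05 -0.    0.68  1.54]
(450, 600, 3) (450, 528, 3)
```

View pics/s3c.png

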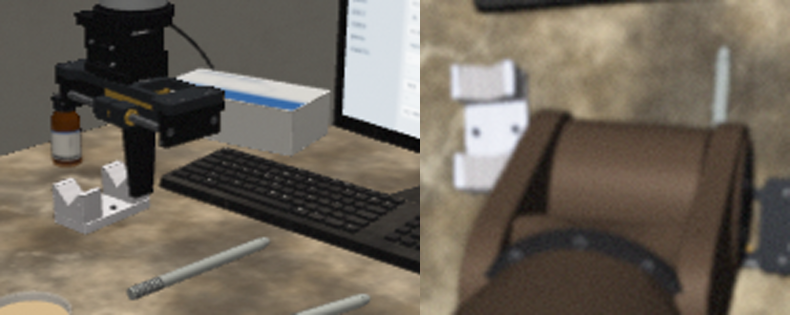

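The gripper closed empty and the rod still lies in place, with its ribs at (145,288) in the crop. Next I compare where the fingertips appear with where the calibration puts them.

```bash
python3 - <<'E'
from h import *
import pickle
d,c=pickle.load(open('c3.pkl','rb'));a,b=pickle.load(open('c1.pkl','rb'))
crop=lambda c,X:((proj(c,X)-[190,110])*3*.7).round(0)
print('tip',crop(c,(.4637,.0165,.0861)),'rod ends',crop(c,(.445,.0184,.007)),crop(c,(.645,.0026,.007)))
print(np.abs(np.array(c['R'])-b['R']).max(),np.abs(np.array(c['t'])-b['t']).max())
g=cv2.absdiff(c['color'][225:265,240:330],b['color'][225:265,240:330]);print('change near rod',g.max(),g.mean())
# fingertips in first image (start pose, open): expected
y=.432-np.pi/2;u=np.array([np.cos(y),np.sin(y),0])
for s in(-1,1): print('start tip',proj(b,np.array([.262,-.568,.187])+s*.0535*u))
E
```

```text
tip [142. 219.] rod ends [130. 293.] [268. 239.]
0.0 0.0
change near rod 28 16.461296296296297
start tip [435.35707946 323.74669602]
start tip [540.64854747 342.65779956]
```

The fingertips appear about 11 px, or roughly 20 mm, higher than predicted, both here and in the start picture. I'll check robot.tcp_to_tips.

```bash
python3 - <<'E'
from h import *
import pickle
print(robot.tcp_to_tips,[k for k in dir(robot) if k[0]!='_'])
d,c=pickle.load(open('c3.pkl','rb'))
for dz in(0,10,15,20,25): print(dz,((proj(c,(.4637,.0165,.0861+dz/1000))-[190,110])*2.1).round(0))
# finger bottom: dark pixel rows in raw image near the closed fingers
g=c['color'].mean(2)
for u in range(248,266,2): print(u,g[192:216,u].round(0).astype(int).tolist())
E
```

```text
0.011 ['MotionError', 'observe', 'tcp_to_tips']
0 [142. 219.]
10 [141. 210.]
15 [141. 205.]
20 [141. 201.]
25 [141. 196.]
248 [208, 206, 203, 200, 156, 125, 119, 119, 120, 120, 120, 122, 124, 165, 222, 222, 224, 219, 119, 119, 115, 112, 98, 104]
250 [103, 112, 107, 87, 82, 81, 100, 119, 117, 119, 121, 120, 119, 123, 164, 222, 220, 138, 118, 115, 113, 107, 111, 109]
252 [15, 14, 13, 17, 18, 16, 16, 20, 21, 21, 25, 56, 118, 117, 131, 201, 151, 118, 115, 115, 119, 120, 116, 113]
254 [12, 16, 11, 14, 11, 15, 13, 12, 14, 14, 12, 24, 71, 110, 118, 177, 115, 115, 113, 113, 124, 121, 117, 115]
256 [15, 12, 10, 14, 12, 14, 14, 11, 13, 11, 12, 31, 105, 114, 136, 117, 115, 114, 117, 131, 131, 121, 117, 114]
258 [14, 15, 12, 12, 14, 14, 11, 8, 16, 10, 25, 84, 115, 154, 107, 115, 114, 116, 117, 131, 129, 124, 120, 116]
260 [12, 12, 11, 10, 14, 12, 10, 13, 9, 19, 62, 115, 160, 126, 116, 112, 111, 108, 126, 126, 129, 123, 119, 118]
262 [10, 10, 14, 8, 12, 14, 36, 36, 12, 34, 114, 124, 122, 119, 119, 124, 127, 125, 123, 122, 123, 122, 119, 120]
264 [102, 105, 105, 113, 119, 120, 127, 129, 124, 122, 117, 121, 126, 122, 120, 122, 131, 128, 126, 120, 121, 121, 121, 123]
```

```bash
python3 - <<'E'
from h import *
import pickle
from scipy.optimize import least_squares
d,c=pickle.load(open('c3.pkl','rb'));a,b=pickle.load(open('c1.pkl','rb'))
y=.432-np.pi/2;u=np.array([np.cos(y),np.sin(y),0])
P=[(b,np.array([.262,-.568,.187])-.0535*u),(b,np.array([.262,-.568,.187])+.0535*u)]
for dz in(0,.010,.015,.02,.024,.03): print(dz,[proj(b,p+[0,0,dz]).round(1).tolist() for _,p in P])
m=cv2.resize(b['color'][200:340,400:600],None,fx=3.5,fy=3.5,interpolation=cv2.INTER_CUBIC)[:,:,::-1];cv2.imwrite('pics/b.png',m)
E
```

```text
0 [[435.4, 323.7], [540.6, 342.7]]
0.01 [[436.5, 316.2], [542.8, 334.9]]
0.015 [[437.1, 312.3], [543.9, 330.9]]
0.02 [[437.7, 308.5], [545.0, 326.9]]
0.024 [[438.1, 305.4], [545.9, 323.7]]
0.03 [[438.9, 300.6], [547.2, 318.8]]
```

View pics/b.png

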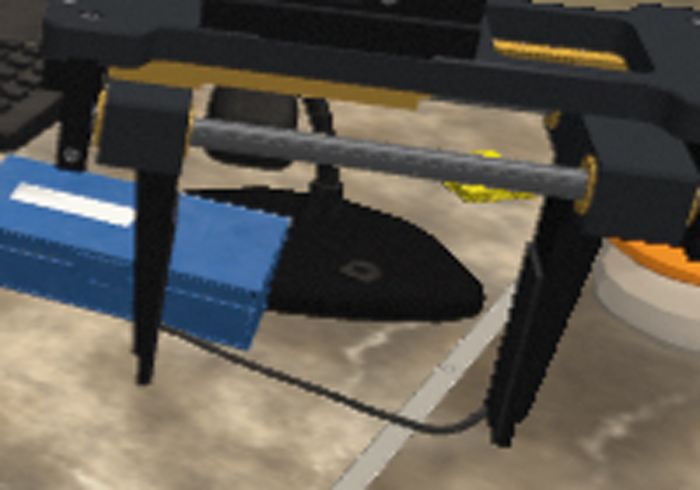

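Both views show the real fingertips about 22 mm higher than stated, so the stated tip offset, or the reported z, is wrong. That put the fingers above the rod. I'll reopen and descend about 20 mm further in small steps, watching the force.

Call:
jog_arm(
  plan=[0,1,0,0,0,0,1,0,-30,0,0,1,0,-60,0,0,1,0,-80,0,0,1,0,-90,0,0,1,0,-97,0,0,1,0,-99,0,0,1,0,-99,0],
)

```text
time_s: 5.62
ee_pos: [0.4652, 0.0164, -0.0011]
tool_rot: [0.999, -0.039, 0.0, 0.0]
ft_force: [-0.3, 0.1, -0.2]
opening: 0.496
grip_force: 0.0
```

```bash
python3 - <<'E'
from h import *
import st,pickle
c=snap('scene','s4.png')
m=cv2.resize(c['color'][190:270,220:340],None,fx=6,fy=6,interpolation=cv2.INTER_CUBIC)[:,:,::-1]
cv2.imwrite('pics/s4c.png',m)
E
```

```text
5.625 [465.2  16.4  -1.1] yaw -0.0782 open 0.4962178188100413 grip 0.0 [-0.3  0.1 -0.2] [0.06 0.   0.02] [-0.11  0.6   2.12 -0.    0.42  1.54]
```

View pics/s4c.png

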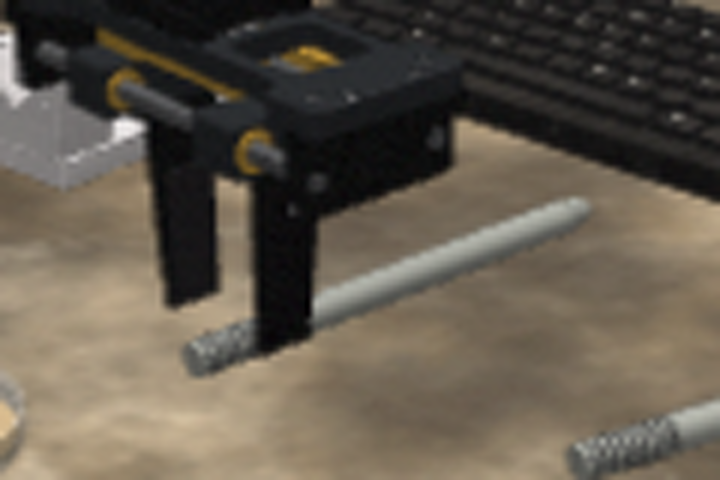

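The fingers now straddle the rod at the ribs. The near finger's bottom edge runs (258,350)–(312,335), there is no contact force, and the far finger is behind the rod. I'll work out the remaining tip height.

```bash
python3 - <<'E'
from h import *
import pickle
c=pickle.load(open('c3.pkl','rb'))[1]
y=-.078;ux=np.array([np.cos(y),np.sin(y),0]);uy=np.array([-ux[1],ux[0],0])
T=np.array([.4652,.0164,0])
for off in(.025,.034):
  for z in(0,.005,.010,.015,.02):
    print(off,z,[((proj(c,T+s*.010*ux+k*off*uy+[0,0,z])-[220,190]+.5)*6-.5).round(0).tolist() for k in(-1,1) for s in(-1,1)])
E
```

```text
0.025 0 [[260.0, 393.0], [303.0, 375.0], [176.0, 346.0], [219.0, 330.0]]
0.025 0.005 [[260.0, 381.0], [303.0, 363.0], [176.0, 334.0], [218.0, 318.0]]
0.025 0.01 [[259.0, 368.0], [302.0, 351.0], [175.0, 322.0], [218.0, 306.0]]
0.025 0.015 [[259.0, 356.0], [302.0, 339.0], [174.0, 310.0], [217.0, 294.0]]
0.025 0.02 [[258.0, 344.0], [302.0, 327.0], [174.0, 298.0], [217.0, 282.0]]
0.034 0 [[276.0, 401.0], [319.0, 384.0], [162.0, 338.0], [204.0, 322.0]]
0.034 0.005 [[275.0, 389.0], [318.0, 372.0], [161.0, 326.0], [204.0, 310.0]]
0.034 0.01 [[275.0, 377.0], [318.0, 359.0], [160.0, 314.0], [203.0, 298.0]]
0.034 0.015 [[274.0, 365.0], [318.0, 347.0], [160.0, 302.0], [202.0, 286.0]]
0.034 0.02 [[274.0, 352.0], [317.0, 335.0], [159.0, 290.0], [202.0, 274.0]]
```

The tips are about 15 mm above the worktop, and the lateral position agrees. I'll go down 8 mm, then 3 more, watching the force.

Call:
jog_arm(
  plan=[0,0,0,-4,0,0,0,0,-8,0,0,0,0,-8,0],
)

```text
time_s: 6.05
ee_pos: [0.4649, 0.0164, -0.0097]
tool_rot: [0.999, -0.039, -0.0, 0.0]
ft_force: [0.7, -0.2, -0.2]
opening: 0.5
grip_force: 0.0
```

Call:
jog_arm(
  plan=[0,0,0,-2,0,0,0,0,-3,0,0,0,0,-3,0],
)

```text
time_s: 6.42
ee_pos: [0.465, 0.0165, -0.0125]
tool_rot: [0.999, -0.039, -0.0, 0.0]
ft_force: [-0.3, 0.2, 0.8]
opening: 0.499
grip_force: 0.0
```

Call:
jog_arm(
  plan=[-1,0,0,0,0,-1,0,0,0,0,-1,0,0,0,0,-1,0,0,0,0,-1,0,0,0,0,-1,0,0,0,0],
  grip_force=50,
)

```text
time_s: 7.18
ee_pos: [0.465, 0.0164, -0.0124]
tool_rot: [0.999, -0.039, 0.0, 0.0]
ft_force: [0.7, 0.0, 0.4]
opening: 0.138
grip_force: 50.0
```

The grip holds at opening 0.138, about 13 mm, with 50 N. I'll lift and carry the rod to above the V-block.

Call:
jog_arm(
  plan=[-1,0,0,20,0,-1,0,0,50,0,-1,0,0,83,0,-1,3,25,83,0.03,-1,8,60,83,0.06,-1,13,95,83,0.09,-1,18,130,83,0.12,-1,22,160,83,0.124],
)

```text
time_s: 8.18
ee_pos: [0.4869, 0.1777, 0.0704]
tool_rot: [1.0, 0.023, -0.0, 0.0]
ft_force: [0.8, 0.4, -0.4]
opening: 0.135
grip_force: 50.0
```

Call:
jog_arm(
  plan=[-1,3,20,0,0,-1,4,30,0,0,-1,4,30,0,0,-1,4,30,0,0],
)

```text
time_s: 8.68
ee_pos: [0.4909, 0.2057, 0.0705]
tool_rot: [1.0, 0.023, -0.0, 0.0]
ft_force: [-0.2, -0.3, -0.6]
opening: 0.135
grip_force: 50.0
```

```bash
python3 - <<'E'
from h import *
import st,pickle
d=snap('top','t5.png');c=snap('scene','s5.png');pickle.dump((d,c),open('c5.pkl','wb'))
E
```

```text
8.675 [490.9 205.7  70.5] yaw 0.0451 open 0.13532358158300614 grip 49.99976634979248 [-0.2 -0.3 -0.6] [ 0.05  0.1  -0.02] [ 0.27  0.53  1.91 -0.    0.7   1.8 ]
```

```bash
python3 - <<'E'
from h import *
import pickle
a,b=pickle.load(open('c1.pkl','rb'));d,c=pickle.load(open('c5.pkl','rb'))
y=.045;ux=np.array([np.cos(y),np.sin(y),0]);G=np.array([.4909,.2057,.0899])
for n,p,q,w in(('top',a,d,9),('scene',b,c,9)):
    g=cv2.absdiff(p['color'],q['color']).max(2).astype(int)
    g=cv2.GaussianBlur(g.astype(np.float32),(0,0),.7)
    print(n,'pred tip',proj(q,G+.18*ux).round(1),'mid',proj(q,G+.08*ux).round(1))
    for L in(.09,.11,.13,.15,.165,.175,.185,.195):
        u,v=proj(q,G+L*ux); 
        if n=='top': k=int(round(u)); s=g[int(round(v)),k-w:k+w+1]
        else: k=int(round(v)); s=g[k-w:k+w+1,int(round(u))]
        print(L,round(u,1),round(v,1),s.astype(int).tolist())
E
```

```text
top pred tip [182.  170.5] mid [183.5 212.4]
0.09 183.4 208.1 [18, 6, 4, 4, 5, 8, 17, 28, 31, 33, 42, 52, 45, 22, 7, 4, 3, 2, 2]
0.11 183.1 199.7 [2, 3, 3, 3, 6, 16, 30, 35, 35, 43, 58, 64, 45, 20, 6, 2, 3, 4, 4]
0.13 182.8 191.3 [4, 5, 3, 4, 5, 11, 26, 46, 57, 50, 33, 23, 13, 5, 3, 4, 4, 3, 3]
0.15 182.5 182.9 [3, 3, 3, 2, 3, 7, 20, 44, 57, 52, 38, 28, 27, 16, 5, 3, 4, 3, 2]
0.165 182.2 176.7 [4, 4, 4, 3, 5, 8, 20, 42, 58, 61, 46, 29, 22, 11, 5, 3, 4, 4, 3]
0.175 182.1 172.6 [5, 4, 4, 4, 4, 7, 20, 43, 55, 50, 37, 25, 15, 8, 5, 5, 4, 3, 2]
0.185 181.9 168.4 [5, 5, 4, 4, 3, 4, 4, 4, 3, 5, 5, 4, 4, 4, 3, 4, 5, 6, 5]
0.195 181.8 164.3 [4, 3, 4, 4, 4, 4, 5, 3, 3, 3, 4, 4, 4, 5, 4, 4, 3, 3, 4]
scene pred tip [264.7 170.1] mid [236.9 179.5]
0.09 239.8 178.5 [19, 20, 20, 20, 20, 22, 29, 30, 37, 58, 79, 75, 43, 25, 22, 22, 21, 22, 23]
0.11 245.6 176.6 [19, 20, 21, 21, 21, 22, 24, 32, 38, 64, 85, 75, 41, 24, 21, 22, 22, 22, 23]
0.13 251.2 174.7 [16, 17, 19, 19, 19, 19, 23, 32, 32, 47, 68, 74, 52, 27, 20, 20, 20, 20, 20]
0.15 256.7 172.8 [14, 16, 17, 19, 21, 21, 26, 39, 38, 46, 71, 76, 53, 27, 20, 20, 20, 20, 18]
0.165 260.7 171.4 [14, 14, 17, 18, 18, 19, 20, 22, 30, 34, 57, 83, 80, 45, 24, 21, 21, 21, 20]
0.175 263.4 170.5 [15, 17, 18, 19, 18, 19, 18, 18, 28, 54, 80, 78, 46, 26, 21, 21, 21, 20, 20]
0.185 266.0 169.6 [19, 19, 19, 19, 19, 19, 18, 18, 19, 20, 25, 29, 25, 22, 22, 21, 21, 20, 20]
0.195 268.6 168.7 [19, 19, 19, 19, 19, 19, 18, 18, 18, 18, 19, 19, 19, 20, 21, 22, 21, 21, 21]
```

The held rod is level and where predicted, with its tip at the expected 180 mm. Now I lower it into the Vs, adding 1 mm in y.

Call:
jog_arm(
  plan=[-1,0,1,-15,0,-1,0,1,-30,0,-1,0,1,-40,0,-1,0,1,-46,0,-1,0,1,-46,0],
  grip_force=50,
)

```text
time_s: 9.4
ee_pos: [0.4908, 0.2074, 0.0241]
tool_rot: [1.0, 0.023, -0.0, 0.0]
ft_force: [-0.4, 0.3, -0.5]
opening: 0.134
grip_force: 50.0
```

Call:
jog_arm(
  plan=[-1,0,0,-2,0,-1,0,0,-3,0,-1,0,0,-3,0],
)

```text
time_s: 9.78
ee_pos: [0.4911, 0.2075, 0.0217]
tool_rot: [1.0, 0.023, 0.0, -0.0]
ft_force: [1.1, 0.0, -1.1]
opening: 0.131
grip_force: 50.0
```

```bash
python3 st.py
```

```text
9.775 [491.1 207.5  21.7] yaw 0.0458 open 0.13121579463910293 grip 49.99984323978424 [ 1.1  0.  -1.1] [ 0.03  0.06 -0.05] [ 0.28  0.61  1.94 -0.    0.59  1.8 ]
```

Call:
jog_arm(
  plan=[-1,0,0,-1,0,-1,0,0,-1.5,0,-1,0,0,-1.5,0],
)

```text
time_s: 10.15
ee_pos: [0.4912, 0.2074, 0.0205]
tool_rot: [1.0, 0.023, 0.0, 0.0]
ft_force: [-2.1, -1.7, 6.6]
opening: 0.134
grip_force: 50.0
```

```bash
python3 - <<'E'
from h import *
import st,pickle
d=snap('top','t6.png');c=snap('scene','s6.png')
m=cv2.resize(c['color'][150:240,190:300],None,fx=5,fy=5,interpolation=cv2.INTER_CUBIC)[:,:,::-1]
n=cv2.resize(d['color'][160:250,160:215],None,fx=5,fy=5,interpolation=cv2.INTER_CUBIC)[:,:,::-1]
cv2.imwrite('pics/s6.png',cv2.resize(np.hstack([m,n]),None,fx=.95,fy=.95))
E
```

```text
10.15 [491.2 207.4  20.5] yaw 0.0457 open 0.13420956506499615 grip 50.003079771995544 [-2.1 -1.7  6.6] [-0.3   0.19  0.03] [ 0.28  0.61  1.94 -0.    0.58  1.8 ]
```

Contact comes at 6.6 N, exactly at the expected seat height. I'll release and retreat straight up.

Call:
jog_arm(
  plan=[-0.5,0,0,0,0,-0.4,0,0,0,0,-0.2,0,0,0,0,-0.1,0,0,0,0,0,0,0,0,0,0,0,0,0,0],
)

```text
time_s: 11.0
ee_pos: [0.491, 0.2074, 0.02]
tool_rot: [1.0, 0.023, -0.0, 0.0]
ft_force: [0.6, -0.7, -0.7]
opening: 0.498
grip_force: 0.0
```

Call:
jog_arm(
  plan=[0,0,0,15,0,0,0,0,50,0,0,0,0,110,0,0,0,0,170,0,0,0,-50,170,0,0,0,-110,170,0,0,0,-170,170,0,0,0,-230,170,0],
)

```text
time_s: 12.0
ee_pos: [0.4907, -0.0243, 0.1913]
tool_rot: [1.0, 0.023, 0.001, 0.0]
ft_force: [0.7, -0.1, 0.9]
opening: 0.504
grip_force: 0.0
```

Call:
jog_arm(
  plan=[0,0,-55,0,0,0,0,-110,0,0,0,0,-165,0,0,0,0,-220,0,0,0,0,-220,0,0,0,0,-220,0,0],
)

```text
time_s: 12.75
ee_pos: [0.4907, -0.2422, 0.1906]
tool_rot: [1.0, 0.023, 0.0, -0.0]
ft_force: [-0.3, -0.9, 0.3]
opening: 0.501
grip_force: 0.0
```

```bash
python3 - <<'E'
from h import *
import st,pickle
from fit import V,W,b
d=snap('top','t7.png');c=snap('scene','s7.png')
V=[V[0][0],V[0][1],.045]
out=[]
for k,(u,v,w) in((c,(190,140,110)),(d,(160,160,55))):
    m=cv2.resize(k['color'][v:v+100,u:u+w],None,fx=5,fy=5,interpolation=cv2.INTER_CUBIC)[:,:,::-1].copy()
    for L in(-.1,-.061,.1):
        q=(proj(k,W(V,(L,0,.04)))-[u,v]+.5)*5-.5
        cv2.circle(m,tuple(int(i) for i in q.round()),3,(0,0,255),-1)
    out.append(m)
cv2.imwrite('pics/f.png',cv2.resize(np.hstack(out),None,fx=.95,fy=.95))
E
```

```text
12.75 [ 490.7 -242.2  190.6] yaw 0.0452 open 0.5006676803098311 grip 0.0 [-0.3 -0.9  0.3] [ 0.03  0.   -0.02] [-0.58  0.39  1.76  0.    0.99  0.95]
```

View pics/f.png

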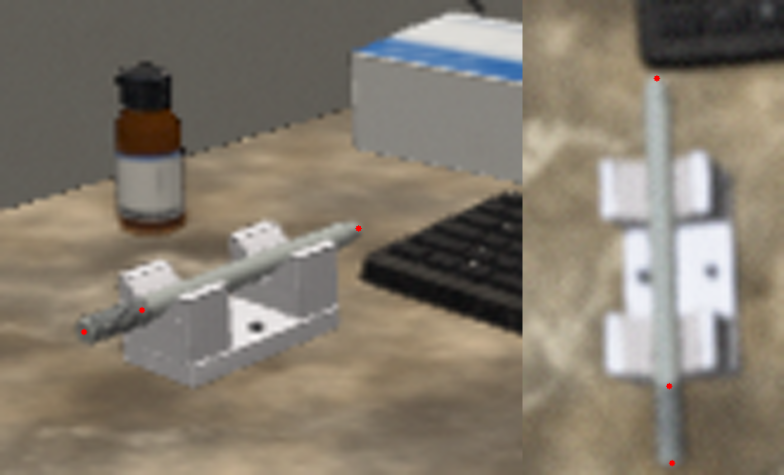

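The pestle rests in both Vs with both ends free: grip at (672,463), tip at (657,80), gap clear. The offset looks like a few mm at most, so I'll check centring numerically.

```bash
python3 - <<'E'
from h import *
a=cams.camera('top');g=cv2.cvtColor(a['color'],cv2.COLOR_RGB2GRAY).astype(float)
print('block wing L',g[188:244,180:184].mean(1).round().astype(int).tolist())
print('block wing R',g[188:244,196:199].mean(1).round().astype(int).tolist())
for v in list(range(173,181))+list(range(252,262)): print(v,g[v,182:198].astype(int).tolist())
for x in(-.1,.1,): print(x)
E
```

```text
block wing L [140, 146, 149, 148, 145, 162, 190, 204, 209, 208, 209, 210, 209, 211, 210, 210, 206, 178, 137, 120, 155, 193, 212, 217, 216, 217, 215, 211, 204, 196, 192, 196, 198, 198, 196, 191, 186, 193, 205, 212, 215, 214, 216, 215, 217, 218, 219, 219, 220, 210, 177, 134, 124, 134, 141, 138]
block wing R [140, 135, 135, 153, 194, 218, 222, 227, 230, 230, 232, 231, 229, 228, 229, 221, 178, 122, 128, 186, 229, 237, 239, 238, 239, 239, 238, 232, 222, 220, 232, 237, 239, 240, 240, 238, 235, 230, 228, 227, 224, 223, 221, 221, 217, 214, 215, 218, 207, 166, 116, 92, 97, 107, 104, 100]
173 [144, 140, 121, 87, 50, 30, 25, 27, 28, 15, 22, 30, 27, 27, 30, 29]
174 [143, 143, 136, 119, 92, 70, 68, 64, 64, 61, 62, 56, 58, 65, 65, 63]
175 [143, 145, 140, 141, 127, 129, 122, 114, 112, 115, 110, 107, 101, 105, 105, 106]
176 [140, 147, 152, 152, 157, 165, 162, 142, 142, 138, 134, 134, 129, 131, 128, 132]
177 [141, 138, 144, 156, 171, 179, 172, 151, 139, 140, 138, 137, 131, 139, 137, 130]
178 [142, 139, 142, 154, 173, 180, 173, 154, 134, 132, 130, 133, 139, 137, 143, 133]
179 [150, 146, 143, 154, 176,
[... 261 characters left out ...]
35, 135, 115, 100, 82, 77, 82, 92, 92]
254 [119, 119, 114, 111, 109, 109, 118, 134, 139, 122, 105, 84, 77, 84, 95, 88]
255 [120, 117, 118, 114, 112, 109, 122, 139, 142, 124, 107, 89, 82, 82, 91, 93]
256 [120, 120, 116, 123, 116, 116, 123, 140, 139, 129, 109, 93, 83, 88, 90, 95]
257 [116, 120, 125, 124, 122, 118, 116, 125, 126, 115, 107, 90, 87, 92, 96, 95]
258 [123, 129, 131, 129, 128, 116, 113, 113, 113, 101, 99, 92, 95, 96, 102, 98]
259 [127, 129, 132, 126, 129, 120, 117, 114, 106, 104, 94, 99, 101, 100, 103, 106]
260 [128, 135, 131, 131, 126, 124, 124, 121, 116, 112, 107, 103, 108, 108, 108, 103]
261 [134, 134, 130, 134, 134, 132, 133, 129, 120, 118, 114, 113, 113, 111, 108, 110]
-0.1
0.1
```

The rod's middle is at row 216.5 and the block's centre at 215.8 when scaled to the rod's height. That is under 2 mm off, so it is centred, and I hand it in.

```bash
python3 -c "
from station import ticket
print(ticket.close_job())"
```

```text
the job is handed in; nothing more can be done
None
```

The long pestle, gripped by its ribbed end, now rests in both Vs, centred to within about 2 mm with its middle free over the gap; the short pestle and the brown look-alike were left alone, and I handed the job in at about 13 s (the first grasp closed empty, the second held).

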